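Find the full carton by weight and put it in the dispatch tray

TASK

One of the three identical closed cartons on the bench is full of pins, the other two are nearly empty. Seen from the robot, from left to right, lift each one clear of the bench to feel its weight and set it back upright where it stood; only after all three have been lifted, put the full one flat into the free slot of the red tray and leave the two light ones standing in their places. Set the cartons down gently without dropping them, never tip them over, and do not disturb the blue bin, the bottle or the steel gauge block.

Things in the scene. Friction and masses are not known exactly. Their poses are not given: they have to be found in the camera images.
- carton_left: The left one (largest y) of three identical rigid sealed cardboard cartons, 120 x 54 x 80 mm (x, y, z), upright on the green bench top (z = 0), tape along the top. Origin: centre of the underside; x along the length, z up; take it across the 54 mm width. One of the three, chosen at random, is full and weighs 0.65 to 0.9 kg; the other two weigh 0.2 to 0.36 kg. Contents shift at most 3 mm.
- carton_middle: The middle one of three identical rigid sealed cardboard cartons, 120 x 54 x 80 mm (x, y, z), upright on the green bench top (z = 0), tape along the top. Origin: centre of the underside; x along the length, z up; take it across the 54 mm width. One of the three, chosen at random, is full and weighs 0.65 to 0.9 kg; the other two weigh 0.2 to 0.36 kg. Contents shift at most 3 mm.
- carton_right: The right one (smallest y) of three identical rigid sealed cardboard cartons, 120 x 54 x 80 mm (x, y, z), upright on the green bench top (z = 0), tape along the top. Origin: centre of the underside; x along the length, z up; take it across the 54 mm width. One of the three, chosen at random, is full and weighs 0.65 to 0.9 kg; the other two weigh 0.2 to 0.36 kg. Contents shift at most 3 mm.
- tray: Red plastic dispatch tray, fixed to the bench to the robot's right, 154 x 154 mm, walls 24 mm high and 4 mm thick, floor 4 mm thick. Origin: centre of the underside, x and y along its sides, z up. A wall along x divides it: the half towards its +y holds the free slot, the half towards its -y is narrower and holds loose bent steel pins, lower than the walls.
- tray_slot (a point): Centre of the floor of the tray's free slot, 4 mm above the bench. The slot is 146 mm along the point's x and 78 mm along its y, open above; a carton goes in standing upright, its length along the slot's x, either way round, and rests flat on the slot's floor.
- blue_bin: Bystander: loose open blue plastic bin full of bent pins, 150 x 234 x 100 mm, beyond the cartons. Origin: centre of the underside.
- cleaner: Bystander: loose white plastic bottle with a blue cap, standing, 60 mm in diameter, 150 mm high, beyond the cartons. Origin: centre of the underside.
- gauge: Bystander: loose steel gauge block lying on the bench beyond the cartons, 120 x 45 x 20 mm. Origin: centre of the underside, x along its length.
Things that resemble listed ones, but are neither listed nor needed, are in the scene too. What is shaped like the tray but brown or yellow is not meant.

How it is judged (in metres and radians):
On the way, in this order (a step that is already met when the one before it is completed fails the run):
1. the left carton is lifted at least 20 mm clear of the bench, the other two still standing in their places (height (world z) of carton_left above 0.02 m and angle between carton_left's own z axis and vertical below 0.3 rad and distance of each of carton_middle, carton_right from where it was at the start of the episode below 0.06 m and height (world z) of each of carton_middle, carton_right below 0.01 m), for 0.2 s.
2. then the middle carton is lifted at least 20 mm, the other two standing in their places (height (world z) of carton_middle above 0.02 m and angle between carton_middle's own z axis and vertical below 0.3 rad and distance of each of carton_left, carton_right from where it was at the start of the episode below 0.06 m and height (world z) of each of carton_left, carton_right below 0.01 m), for 0.2 s.
3. then the right carton is lifted at least 20 mm, the other two standing in their places (height (world z) of carton_right above 0.02 m and angle between carton_right's own z axis and vertical below 0.3 rad and distance of each of carton_left, carton_middle from where it was at the start of the episode below 0.06 m and height (world z) of each of carton_left, carton_middle below 0.01 m), for 0.2 s.
At the end, for the whole second after the job is handed in: The full carton (over 5 N on the tray) is upright and still on the slot floor: centre within 26 mm, height 6 mm, length within 0.3 rad of the slot's (tilt under 0.08); the two light ones stand still on the bench, tilt under 0.1 rad, within 60 mm of their starting places (((horizontal distance between carton_left and tray_slot below 0.026 m and z of carton_left in the frame of tray_slot between -0.006 and 0.006 m and angle between carton_left's own z axis and vertical below 0.08 rad and angle between the x axis of carton_left and the x axis of tray_slot, either way round below 0.3 rad and contact force between carton_left and tray above 5 N and linear speed of each of carton_left, carton_middle, carton_right below 0.02 m/s and distance of each of carton_middle, carton_right from where it was at the start of the episode below 0.06 m and angle between each of carton_middle, carton_right's own z axis and vertical below 0.1 rad and height (world z) of each of carton_middle, carton_right below 0.01 m) or (horizontal distance between carton_middle and tray_slot below 0.026 m and z of carton_middle in the frame of tray_slot between -0.006 and 0.006 m and angle between carton_middle's own z axis and vertical below 0.08 rad and angle between the x axis of carton_middle and the x axis of tray_slot, either way round below 0.3 rad and contact force between carton_middle and tray above 5 N and linear speed of each of carton_middle, carton_left, carton_right below 0.02 m/s and distance of each of carton_left, carton_right from where it was at the start of the episode below 0.06 m and angle between each of carton_left, carton_right's own z axis and vertical below 0.1 rad and height (world z) of each of carton_left, carton_right below 0.01 m) or (horizontal distance between carton_right and tray_slot below 0.026 m and z of carton_right in the frame of tray_slot between -0.006 and 0.006 m and angle between carton_right's own z axis and vertical below 0.08 rad and angle between the x axis of carton_right and the x axis of tray_slot, either way round below 0.3 rad and contact force between carton_right and tray above 5 N and linear speed of each of carton_right, carton_left, carton_middle below 0.02 m/s and distance of each of carton_left, carton_middle from where it was at the start of the episode below 0.06 m and angle between each of carton_left, carton_middle's own z axis and vertical below 0.1 rad and height (world z) of each of carton_left, carton_middle below 0.01 m))); the robot touches nothing.
It fails at once if a carton is tipped over (more than 0.6 rad) (angle between any of carton_left, carton_middle, carton_right's own z axis and vertical above 0.6 rad).
It fails at once if a carton is dropped: out of the fingers while more than 15 mm above the bench ((height (world z) of carton_left above 0.015 m and contact force between carton_left and the fingers below 0.05 N) or (height (world z) of carton_middle above 0.015 m and contact force between carton_middle and the fingers below 0.05 N) or (height (world z) of carton_right above 0.015 m and contact force between carton_right and the fingers below 0.05 N)).
It fails at once if the blue bin is pushed more than 30 mm or tipped (distance of blue_bin from where it was at the start of the episode above 0.03 m or angle between blue_bin's own z axis and vertical above 0.4 rad).
It fails at once if the bottle is pushed more than 30 mm or tipped (distance of cleaner from where it was at the start of the episode above 0.03 m or angle between cleaner's own z axis and vertical above 0.4 rad).
It fails at once if the steel gauge block is pushed more than 30 mm or tipped (distance of gauge from where it was at the start of the episode above 0.03 m or angle between gauge's own z axis and vertical above 0.4 rad).
It also fails if it takes over 72 s, if anything falls off the work surface, if the arm or the gripper's body presses on something with over 40 N, if the wrist force passes 120 N, or if a joint passes its speed limit or range.

ROBOT

A 7-joint arm with a two-finger parallel gripper is mounted at the origin on the work surface. World frame = base frame: x ahead of the robot, y to its left, z up, the work surface at z = 0. Lengths are in mm, angles in rad, forces in N, time in s.
With the tool pointing down it reaches from about 375 to 925 mm from the base axis. Payload 3.1 kg.
Tool frame: the origin (TCP) lies at the very end of the fingers, on their centre line; the grasp point (between the pads) lies env.hold_point_z behind it (env.hold_point_z is the distance from the TCP to the grasp point, in mm); z points along the fingers, y is the direction in which the jaws open and shut (so a half turn about z gives the same grasp; the last joint's range is limited). The gripper opens to 85 mm and grips with 20 to 120 N. Pads are 22 mm wide; open, the fingers measure 114 mm over their backs; the gripper's body (76 mm by 85 mm) begins 54 mm behind the grasp point. The pads swing forward as they close: fully open they stand 13 mm farther back than shut.
Start: joints at [-1.303, 0.383, 0.044, 1.598, -0.018, 1.161, -0.05], TCP at [232.481, 607.006, 231.269] pointing down, gripper open.
Joint ranges: [-2.61, 2.61], [-0.41, 2.15], [-1.48, 1.57], [0, 2.5], [-1.57, 4.71], [0.05, 1.97], [-2.85, 2.85]. Speed limits (rad/s): [2.79, 2.79, 3.14, 3.14, 3.14, 3.14, 3.14].

INTERFACE

Orientations are given as a rotation vector (axis times angle).
In Python, from rig import env, capture gives the robot as it stands. The module is installed in compiled form; this text tells all that it offers. Calls block until the motion is done:
- env.move_ptp(position, orientation): joint-space move of the TCP to a pose.
- env.move_straight(position, frame=None, velocity=150): straight line of the TCP; frame=None keeps the orientation; velocity is the mean speed in mm/s.
- env.move_joints(angles): joint-space move.
- env.release() and env.gripper_close(strength=None): open the fingers fully, or close them until they stop; strength is the grip in N (None keeps the last).
- env.dwell(seconds).
- env.ik(position, orientation): joint angles nearest the present ones, or None.
- env.sense(): the state.
- capture(name): name is "scene" or "top"; returns a dict with "image" (384x512x3 uint8, red, green, blue), "vfov" (degrees; the focal length in pixels is half the picture's height over the tangent of half this angle, whatever the lens; pixels are square), "cx", "cy" (the principal point, pixels), "xyz" and "orientation" of the camera in the world. Camera axes: x right, y up, looking along -z (the intrinsics and any distortion apply to the point x, -y, -z); pixel columns grow to the right and rows downward; lengths in mm; the calibration is good to about 2 mm. A picture is of the moment at which its call begins. There is no depth.
A pose or a line that the arm cannot do raises env.PlanningError and nothing moves.
- env.job_done(): hands the job in, once; it reports no verdict.
The state is a dict: "t": time; "q": joint angles; "joint_velocities": joint speeds; "effort": joint torques, N m; "tcp_pos": TCP position; "tool_rot": TCP orientation; "force": force on the tool from outside, world axes, zero at the start; "torque": the same for the moment, N m; "opening": finger opening in mm.
Only numpy, scipy, OpenCV 4.12 (cv2) and the standard library are available. Lean on these libraries where they do the work, as an engineer would, in place of code of your own. Each camera call takes 0.05 s, during which the arm holds its last target.

## Working session

There is one attempt and no reset: what is moved stays moved. The work goes in short steps, each a Python script; the robot and the scene stay as the last script left them, time stands still between calls to the robot, and variables do not carry over. Pictures are saved under pics/ and viewed, and the job is handed in when it is done.

```bash
mkdir -p pics; ls; python3 - <<'E'
from rig import env, capture
import cv2
for n in("scene","top"):
    c=capture(n); cv2.imwrite(f"pics/{n}0.png",c["image"][:,:,::-1])
    print(n,{k:v for k,v in c.items() if k!="image"})
s=env.sense(); print(s, env.hold_point_z)
E
```

```text
pics
scene {'vfov': 44.20545711455178, 'cx': 250.58827946713262, 'cy': 189.6188087156843, 'xyz': array([1403.58288553, -813.93562036, 1122.95768304]), 'orientation': array([0.7614779 , 0.36711696, 0.87037385])}
top {'vfov': 46.91038199793094, 'cx': 257.2736673399682, 'cy': 188.95255228420802, 'xyz': array([ 417.23410306,  -97.88718465, 1273.90718528]), 'orientation': array([ 0.04740565, -0.06155961, -1.57714504])}
{'t': 0.1, 'q': array([-1.30287605,  0.38378948,  0.04382579,  1.59943264, -0.01788107,
        1.16121463, -0.04991031]), 'joint_velocities': array([-2.46963584e-03, -2.54565519e-04, -4.46602497e-04, -1.83459480e-03,
        8.20321391e-04,  1.27951621e-03,  1.63710185e-05]), 'effort': array([ 2.72203724e-03, -4.34728467e+01,  1.02922350e+00, -2.50454360e+01,
        1.08480416e-02,  5.44801180e-03, -5.55497408e-06]), 'tcp_pos': array([232.14432572, 606.20112074, 229.98193695]), 'tool_rot': array([-0.57108596, -3.08893839,  0.00382141]), 'force': array([ 0.54060192,  1.10571075, -0.33541721]), 'torque': array([-0.01727066,  0.00889998,  0.01571129]), 'opening': 85.27796494185797} 18.700000000000003
```

View pics/scene0.png

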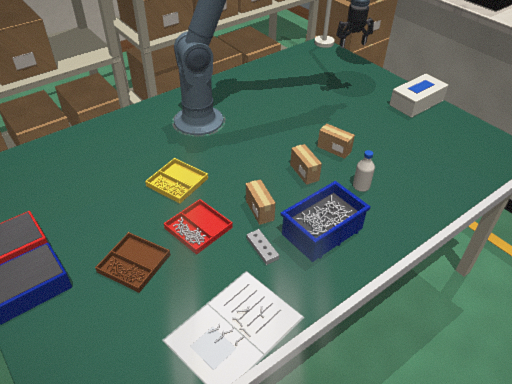

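View pics/top0.png

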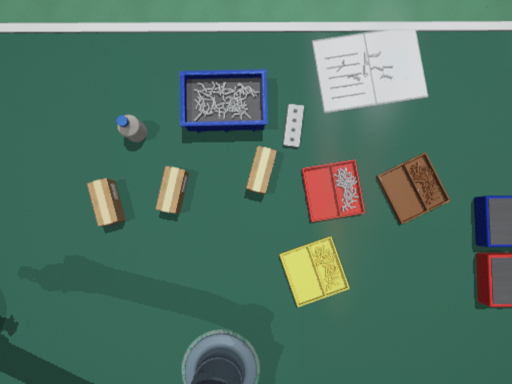

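The scene view shows the red tray at about (198,225) and the cartons at (336,140), (305,163) and (260,200). In the top view the cartons are at (106,202), (172,190) and (261,170), and the red tray is at (333,191), with the free half on its left (+y) side. I'll segment the cartons and the tray next.

```bash
cat > h.py <<'E'
import numpy as np, cv2
from scipy.spatial.transform import Rotation as R
def cam(c):
    f=c["image"].shape[0]/2/np.tan(np.radians(c["vfov"])/2)
    return f,c["cx"],c["cy"],np.array(c["xyz"]),R.from_rotvec(c["orientation"]).as_matrix()
def ray(c,uv):
    f,cx,cy,o,M=cam(c); uv=np.atleast_2d(uv).astype(float)
    d=np.c_[(uv[:,0]-cx)/f,-(uv[:,1]-cy)/f,-np.ones(len(uv))]
    d=d@M.T; return o,d/np.linalg.norm(d,axis=1)[:,None]
def plane(c,uv,z):
    o,d=ray(c,uv); return o+d*((z-o[2])/d[:,2])[:,None]
def proj(c,p):
    f,cx,cy,o,M=cam(c); q=(np.atleast_2d(p)-o)@M
    return np.c_[cx+f*q[:,0]/-q[:,2],cy-f*q[:,1]/-q[:,2]]
def tri(c1,u1,c2,u2):
    o1,d1=ray(c1,u1);o2,d2=ray(c2,u2);d1=d1[0];d2=d2[0]
    s=np.linalg.lstsq(np.c_[d1,-d2],o2-o1,rcond=None)[0]
    a=o1+s[0]*d1;b=o2+s[1]*d2
    return (a+b)/2,np.linalg.norm(a-b)
E
python3 - <<'E'
from rig import env, capture
import pickle
from h import *
C={n:capture(n) for n in("scene","top")}
pickle.dump(C,open("c0.pkl","wb"))
for n,box in(("top",(80,140,200,90)),("scene",(150,110,220,150))):
    im=C[n]["image"][:,:,::-1]
    if n=="top": crops=[(80,140,120,80),(230,130,150,100)]
    else: crops=[(235,115,130,110),(155,190,90,70)]
    for i,(x,y,w,h) in enumerate(crops):
        s=min(790//w,590//h); cr=cv2.resize(im[y:y+h,x:x+w],None,fx=s,fy=s,interpolation=cv2.INTER_NEAREST)
        cv2.imwrite(f"pics/{n}_z{i}.png",cr); print(n,i,x,y,s)
E
```

```text
top 0 80 140 6
top 1 230 130 5
scene 0 235 115 5
scene 1 155 190 8
```

View pics/top_z0.png

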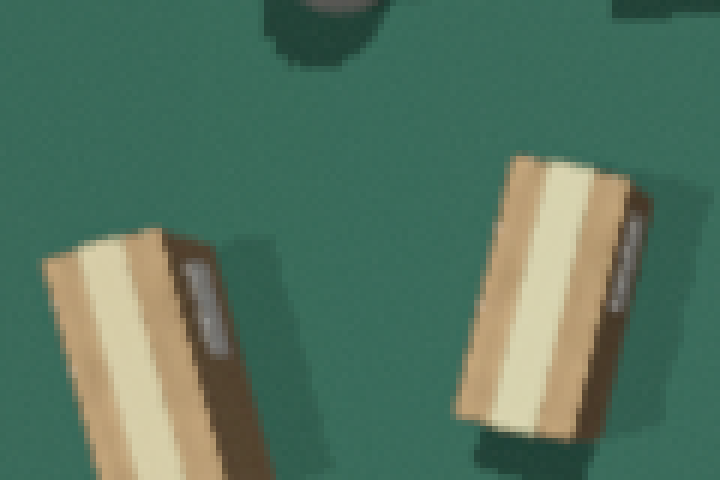

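View pics/top_z1.png

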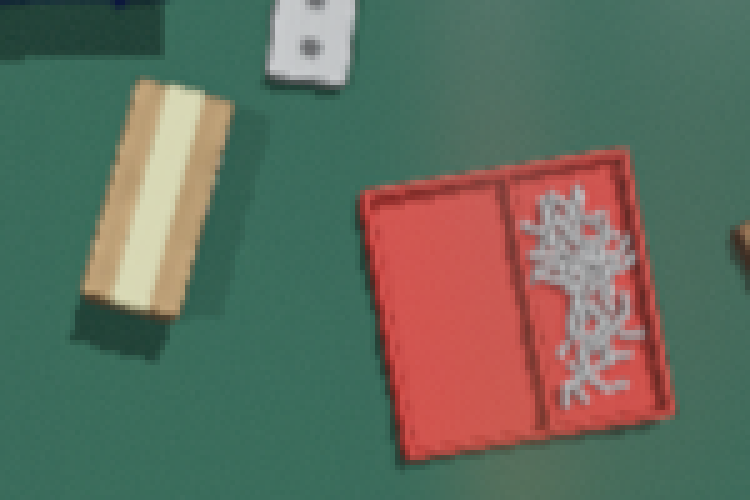

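View pics/scene_z0.png

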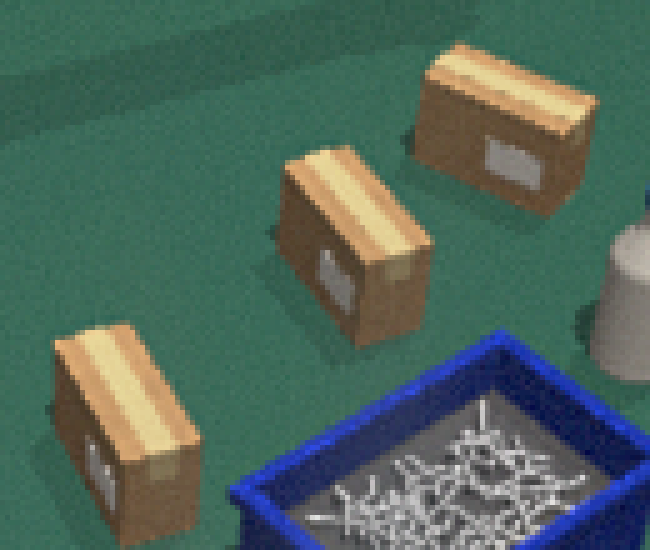

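View pics/scene_z1.png

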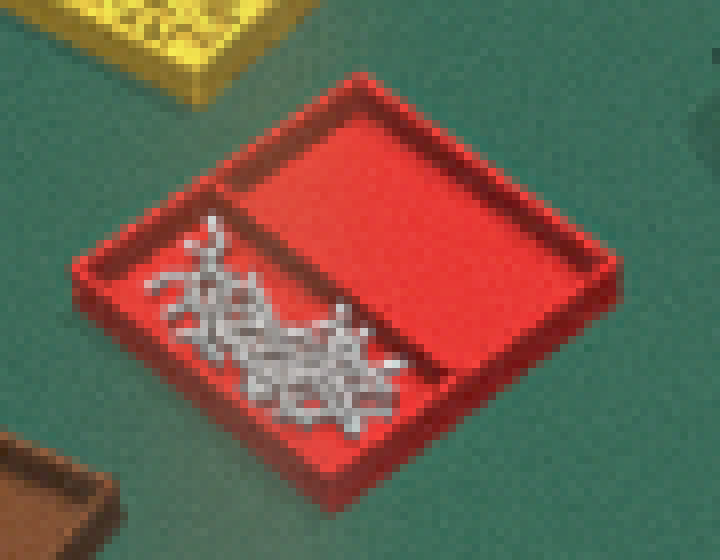

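The zooms show clean light top faces on all the cartons and the whole tray rim in both views. I'll take corners from the masks and triangulate them.

```bash
cat > meas.py <<'E'
from h import *
import itertools
def quad(cnt):
    h=cv2.convexHull(cnt)
    # smallest-area quadrilateral by approxPolyN
    q=cv2.approxPolyN(h,4,ensure_convex=True).reshape(-1,2).astype(float)
    # pixels' edges: contours run through border-pixel centres -> grow by half a pixel
    m=q.mean(0); 
    out=[]
    n=len(q); s=np.sign(cv2.contourArea(q.astype(np.float32),True))
    L=[]
    for i in range(n):
        a,b=q[i],q[(i+1)%n]; d=(b-a)/np.linalg.norm(b-a); nn=np.array([d[1],-d[0]])
        if nn@(a-m)<0: nn=-nn
        L.append((nn,nn@a))
    for i in range(n):
        A=np.array([L[i-1][0],L[i][0]]); out.append(np.linalg.solve(A,[L[i-1][1],L[i][1]]))
    return np.array(out)
def cartons(c):
    hsv=cv2.cvtColor(c["image"],cv2.COLOR_RGB2HSV)
    m=((hsv[:,:,0]<32)&(hsv[:,:,0]>8)&(hsv[:,:,1]>40)&(hsv[:,:,2]>c["vth"])).astype(np.uint8)
    m=cv2.morphologyEx(m,cv2.MORPH_OPEN,np.ones((2,2)))
    cs=cv2.findContours(m,cv2.RETR_EXTERNAL,cv2.CHAIN_APPROX_NONE)[0]
    return [x for x in cs if cv2.contourArea(x)>c["amin"]],m
def red(c):
    hsv=cv2.cvtColor(c["image"],cv2.COLOR_RGB2HSV)
    m=(((hsv[:,:,0]<6)|(hsv[:,:,0]>174))&(hsv[:,:,1]>120)&(hsv[:,:,2]>60)).astype(np.uint8)
    return [x for x in cv2.findContours(m,cv2.RETR_EXTERNAL,cv2.CHAIN_APPROX_NONE)[0] if cv2.contourArea(x)>500]
E
python3 - <<'E'
import pickle
from meas import *
C=pickle.load(open("c0.pkl","rb"))
for n in C:
    c=C[n]; c["vth"]={"top":140,"scene":165}[n]; c["amin"]=150
    cs,m=cartons(c); im=c["image"][:,:,::-1].copy()
    cv2.drawContours(im,cs,-1,(255,0,255),1)
    for x in cs: 
        a=cv2.contourArea(x); ce=x.mean(0)[0]
        if a<1500: 
            q=quad(x); print(n,a,ce.round(),q.round(1).tolist(), np.round(plane(c,q.mean(0),80)[0],1), [np.linalg.norm(p).round(1) for p in np.diff(plane(c,q,80),axis=0)])
    for x in red(c):
        q=quad(x); print(n,"red",cv2.contourArea(x),q.round(1).tolist())
        P=plane(c,q,24);print(P.mean(0).round(1),np.linalg.norm(np.diff(P,axis=0),axis=1).round(1))
    cv2.imwrite(f"pics/m_{n}.png",im)
E
```

```text
scene 176.0 [501. 244.] [[511.0, 246.0], [511.0, 255.0], [488.0, 240.0], [492.0, 233.0]] [1139.2  308.3   80. ] [np.float64(35.7), np.float64(71.3), np.float64(35.0)]
scene 380.0 [261. 194.] [[276.0, 203.0], [261.0, 208.0], [247.0, 184.0], [261.0, 179.0]] [ 560.5 -116.7   80. ] [np.float64(52.4), np.float64(118.0), np.float64(52.4)]
scene 839.5 [177. 182.] [[205.0, 178.0], [180.0, 200.0], [149.0, 184.0], [176.0, 163.0]] [ 350.5 -300.8   80. ] [np.float64(126.4), np.float64(131.2), np.float64(131.0)]
scene 289.0 [307. 156.] [[323.0, 165.0], [309.0, 168.0], [292.0, 149.0], [305.0, 144.0]] [509.6 127.7  80. ] [np.float64(52.0), np.float64(115.1), np.float64(56.9)]
scene 236.0 [338. 133.] [[355.0, 136.0], [349.0, 142.0], [319.0, 130.0], [328.0, 124.0]] [475.1 311.5  80. ] [np.float64(45.7), np.float64(124.2), np.float64(54.6)]
scene red 1980.0 [[236.0, 225.0], [196.0, 254.0], [160.0, 224.0], [200.0, 198.0]]
[ 507.  -325.8   24. ] [164.8 171.6 166. ]
top 835.0 [103. 203.] [[118.0, 221.0], [99.0, 228.0], [88.0, 183.0], [107.0, 179.0]] [465.7 306.4  80. ] [np.float64(53.7), np.float64(125.3), np.float64(52.0)]
top 849.5 [402. 196.] [[419.0, 204.0], [404.0, 223.0], [382.0, 177.0], [401.0, 169.0]] [ 485.8 -499.8   80. ] [np.float64(66.2), np.float64(137.0), np.float64(56.7)]
top 824.0 [171. 190.] [[185.0, 171.0], [176.0, 214.0], [156.0, 211.0], [166.0, 166.0]] [497.5 124.6  80. ] [np.float64(118.5), np.float64(54.4), np.float64(124.4)]
top 805.5 [262. 170.] [[277.0, 151.0], [266.0, 195.0], [247.0, 189.0], [258.0, 146.0]] [ 550.8 -122.1   80. ] [np.float64(123.7), np.float64(53.9), np.float64(121.1)]
top red 815.5 [[511.0, 253.0], [511.0, 306.0], [478.0, 306.0], [476.0, 253.0]]
[ 245.2 -771.6   24. ] [147.1  92.6 146.9]
top red 2902.5 [[365.0, 213.0], [310.0, 222.0], [301.0, 168.0], [355.0, 159.0]]
[ 498.5 -323.5   24. ] [157.9 155.  156.4]
```

View pics/m_scene.png

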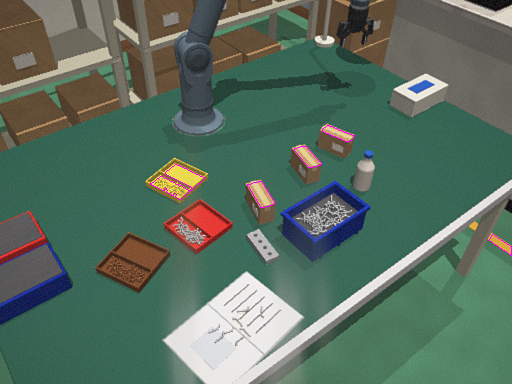

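View pics/m_top.png

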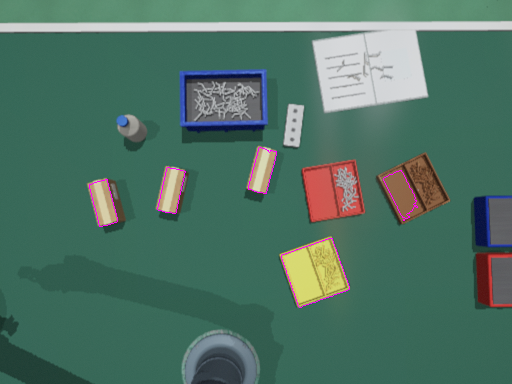

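```bash
python3 - <<'E'
import pickle
from meas import *
C=pickle.load(open("c0.pkl","rb"))
res={}
for n in C:
    c=C[n]; c["vth"]={"top":140,"scene":165}[n]; c["amin"]=150
    cs,m=cartons(c)
    L=[]
    for x in cs:
        mm=np.zeros(m.shape,np.uint8); cv2.drawContours(mm,[x],-1,1,-1)
        M=cv2.moments(mm,True); u=(M["m10"]/M["m00"],M["m01"]/M["m00"])
        L.append((u,quad(x),cv2.minAreaRect(x)))
    # choose 3 near known
    T={"top":[(103,203),(171,190),(262,170)],"scene":[(338,133),(307,156),(261,194)]}[n]
    res[n]=[min(L,key=lambda l:np.hypot(l[0][0]-t[0],l[0][1]-t[1])) for t in T]
for i in range(3):
    u1,u2=res["top"][i][0],res["scene"][i][0]
    for off in(0,.5):
        P,e=tri(C["top"],np.add(u1,off),C["scene"],np.add(u2,off)); print(i,off,P.round(1),"gap",e.round(1))
    for n in C:
        q=plane(C[n],res[n][i][1],80); e=np.diff(np.vstack([q,q[:1]]),axis=0)[:,:2]; l=np.linalg.norm(e,axis=1)
        k=np.argsort(l)[-2:]; a=[np.degrees(np.arctan2(e[j,1],e[j,0]))%180 for j in k]
        print("  ",n,plane(C[n],res[n][i][0],80)[0].round(1),"yaw",np.round(a,1),l.round(0))
# tray rim corners
Q={n:quad(max(red(C[n]),key=lambda x:cv2.contourArea(x)*(abs(x.mean(0)[0][0]-{"top":333,"scene":198}[n])<15))) for n in C}
for n in C: print(n,Q[n].round(1).tolist())
for n in C:print(n,plane(C[n],Q[n],24).round(1).tolist())
# base ring centre & gripper check
for n in C: print(proj(C[n],[[0,0,0],[232,606,230]]).round(1).tolist())
E
```

```text
0 0 [468.9 312.6  73.7] gap 9.6
0 0.5 [468.7 313.7  70.4] gap 12.9
   scene [476.2 310.9  80. ] yaw [13.2 17.2] [ 46. 124.  55. 117.]
   top [465.7 306.4  80. ] yaw [15.4 14.7] [ 54. 125.  52. 118.]
1 0 [501.7 129.1  73.6] gap 9.2
1 0.5 [501.6 129.6  70.7] gap 12.6
   scene [509.2 127.6  80. ] yaw [169.1 166.7] [ 52. 115.  57. 127.]
   top [498.4 124.2  80. ] yaw [168.5 167.9] [119.  54. 124.  53.]
2 0 [ 554.1 -118.8   73.7] gap 9.2
2 0.5 [ 554.  -118.8   71.4] gap 12.6
   scene [ 561.8 -119.2   80. ] yaw [164.6 164.7] [ 52. 118.  52. 121.]
   top [ 550.6 -122.3   80. ] yaw [165.4 165.5] [124.  54. 121.  53.]
scene [[236.0, 225.0], [196.0, 254.0], [160.0, 224.0], [200.0, 198.0]]
top [[365.0, 213.0], [310.0, 222.0], [301.0, 168.0], [355.0, 159.0]]
scene [[580.4, -231.8, 24.0], [603.4, -394.9, 24.0], [433.8, -420.5, 24.0], [410.2, -256.2, 24.0]]
top [[433.8, -413.5, 24.0], [409.5, -257.5, 24.0], [562.8, -234.2, 24.0], [587.7, -388.7, 24.0]]
[[198.6, 120.3], [351.8, 48.6]]
[[219.5, 369.1], [-50.8, 302.3]]
```

```bash
python3 - <<'E'
import pickle
from meas import *
C=pickle.load(open("c0.pkl","rb"))
g=cv2.cvtColor(C["top"]["image"],cv2.COLOR_RGB2GRAY).astype(float)
xs=np.arange(5,508,4); ys=[]
for x in xs:
    d=np.diff(cv2.GaussianBlur(g[5:60,x-2:x+3],(5,3),1).mean(1)); k=np.argmin(d); 
    k=min(max(k,1),len(d)-2);a,b,c=d[k-1:k+2]; ys.append(5.5+k+.5*(a-c)/(a-2*b+c))
ys=np.array(ys); p=np.polyfit(xs,ys,1); r=ys-np.polyval(p,xs); ok=abs(r)<3
p=np.polyfit(xs[ok],ys[ok],2); print(p, r[::6].round(2), "sag px",(p[0]*250**2).round(2))
# rail in scene: lower table edge, from (240,380) to (512,180)
im=C["scene"]["image"]; g=cv2.cvtColor(im,cv2.COLOR_RGB2GRAY).astype(float)
pts=[]
for x in range(310,505,5):
    d=np.diff(g[150:384,x]); y0=int(340-(x-310)*(340-190)/195-150)
    lo=max(0,y0-14);k=lo+np.argmax(d[lo:y0+14]); pts.append((x,150.5+k))
pts=np.array(pts); p=np.polyfit(pts[:,0],pts[:,1],1); print((pts[:,1]-np.polyval(p,pts[:,0])).round(1))
E
```

```text
[ 5.28207703e-07 -5.11215987e-03  3.16125810e+01] [-0.1  -0.13 -0.01  0.12  0.02  0.12 -0.1  -0.02  0.07 -0.04  0.07  0.18
  0.15  0.24  0.39 -0.21 -1.47 -1.13  0.24  0.34  0.45] sag px 0.03
[ 0.9  0.5  0.2 -0.2 -0.5  0.2 -0.2 -0.5  0.1 -0.2  0.4  0.1 -0.3  0.4
 -1.  -0.3  0.3 -0.  -0.4  0.3 -0.1  0.6 -0.8 -0.1  0.5  0.2 -0.2  0.5
 -0.9 -0.2  0.4  0.1 -0.3  0.4  0.   0.7 -0.7 -0.   0.6]
```

There is no lens distortion, but the two views disagree by a constant gap of about 9 mm and put the carton tops at 74 mm instead of 80. I'll check the cameras against the robot's own fingertips above the left carton.

```bash
cat >> h.py <<'E'
def down(deg):
    a=np.radians(deg)/2; v=-np.pi*np.array([np.cos(a),np.sin(a),0])
    return v
E
python3 - <<'E'
from rig import env, capture
from h import *
import pickle
for n,p,y in(("L",(468,310),195),("M",(501,127),168),("R",(554,-121),165),("T",(498,-323),188.6)):
    for z in (40,200): print(n,z,env.ik([p[0],p[1],z],down(y)))
env.move_ptp([468,310,200],down(195))
s=env.sense(); print(s["t"],s["tcp_pos"],s["force"],s["opening"],s["tool_rot"])
env.gripper_close(20)
s=env.sense(); print(s["t"],s["tcp_pos"],s["opening"])
C={n:capture(n) for n in("scene","top")}
pickle.dump((C,s),open("c1.pkl","wb"))
for n in C:
    u=proj(C[n],s["tcp_pos"])[0]; print(n,u)
    x,y=(u-[50,40]).astype(int); x=max(x,0)
    im=C[n]["image"][y:y+80,x:x+100,::-1]; im=cv2.resize(im,None,fx=7,fy=7,interpolation=cv2.INTER_NEAREST)
    p=((u-[x,y]+.5)*7).astype(int); cv2.drawMarker(im,tuple(int(v) for v in p),(0,0,255),cv2.MARKER_CROSS,25,1)
    cv2.imwrite(f"pics/tip_{n}.png",im); print(x,y)
E
```

```text
L 40 [-0.739033    0.46597695  0.095516    1.94622705 -0.06413848  0.73224319
  1.22667496]
L 200 [-0.78480792  0.24753787  0.14504959  1.85132615 -0.04094348  1.04558856
  1.20901243]
M 40 [-0.63215044  0.41782676  0.35105135  2.06251356 -0.2193931   0.6960073
  1.22167735]
M 200 [-0.7155387   0.16779542  0.42610035  1.96447424 -0.08082417  1.02553326
  1.1086056 ]
R 40 [-0.44205305  0.58613974  0.72178333  1.95587093 -0.53540674  0.798568
  1.89210177]
R 200 [-0.59458634  0.35361638  0.88985798  1.86423505 -0.31173602  1.07010783
  1.72631028]
T 40 [-0.15609377  0.69077545  0.85443175  1.89440632 -0.67714476  0.87401944
  2.76572265]
T 200 [-0.44028841  0.69831632  1.33380169  1.80819403 -0.72251778  1.2378376
  2.82644753]
1.6167 [467.36953073 311.5177841  200.16675624] [ 0.45398097  0.36605657 -0.10989321] 85.44948512190128 [-4.12813313e-01  3.11430113e+00  1.62308482e-03]
2.3833 [468.02958038 309.93656175 200.00271735] -0.31103190273430725
scene [340.61647995 104.70028764]
290 64
top [ 84.74780339 199.88992804]
34 159
```

```bash
echo
```

```text
(no output)
```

View pics/tip_scene.png

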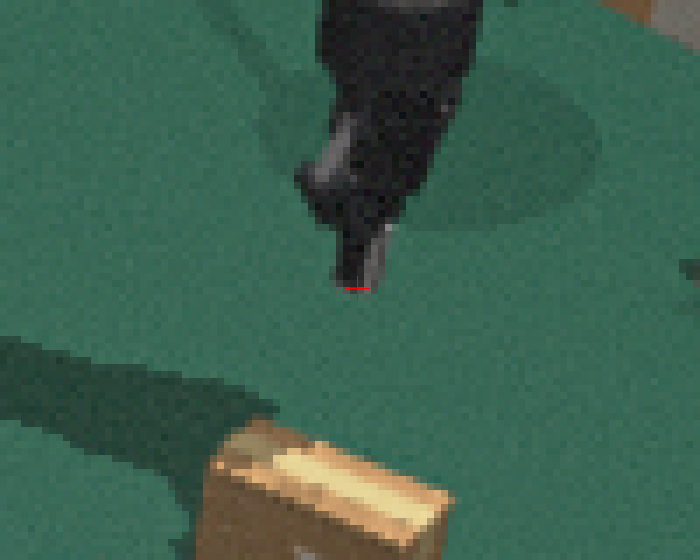

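View pics/tip_top.png

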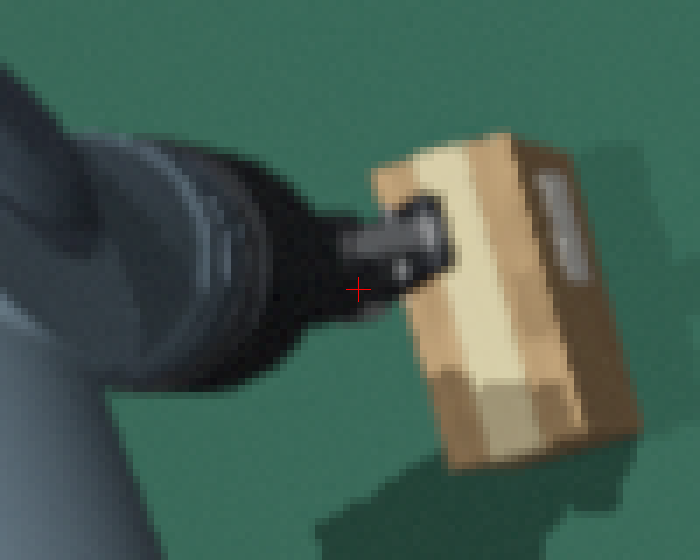

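```bash
python3 - <<'E'
from rig import env, capture
from h import *
import pickle
for y in (105,285): print(env.ik([468,310,130],down(y)))
y=min((105,285),key=lambda y:abs(env.ik([468,310,130],down(y))[6]))
env.move_ptp([468,310,130],down(y)); env.dwell(.3)
s=env.sense(); print(s["t"],s["tcp_pos"])
C={n:capture(n) for n in("scene","top")}
pickle.dump((C,s),open("c2.pkl","wb"))
for n in C:
    u=proj(C[n],s["tcp_pos"])[0]; print(n,u)
    x,y=(u-[50,40]).astype(int); x=max(x,0)
    im=C[n]["image"][y:y+80,x:x+100,::-1]; im=cv2.resize(im,None,fx=7,fy=7,interpolation=cv2.INTER_NEAREST)
    p=((u-[x,y]+.5)*7).astype(int); cv2.drawMarker(im,tuple(int(v) for v in p),(0,0,255),cv2.MARKER_CROSS,25,1)
    cv2.imwrite(f"pics/tip2_{n}.png",im); print(x,y)
E
```

```text
[-0.95809706  0.34368422  0.35241852  1.91519212 -0.14812272  0.90769737
 -0.2713603 ]
[-0.59746637  0.33434191 -0.07138855  1.89748919  0.02963333  0.91076402
  2.72030506]
4.1083 [468.11383157 310.04028469 130.15019265]
scene [337.97466156 121.05276113]
287 81
top [ 95.00987009 201.06675438]
45 161
```

View pics/tip2_scene.png

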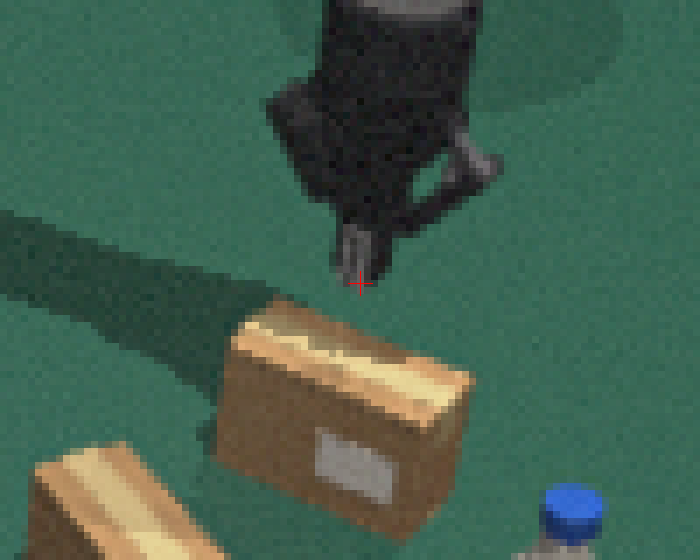

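View pics/tip2_top.png

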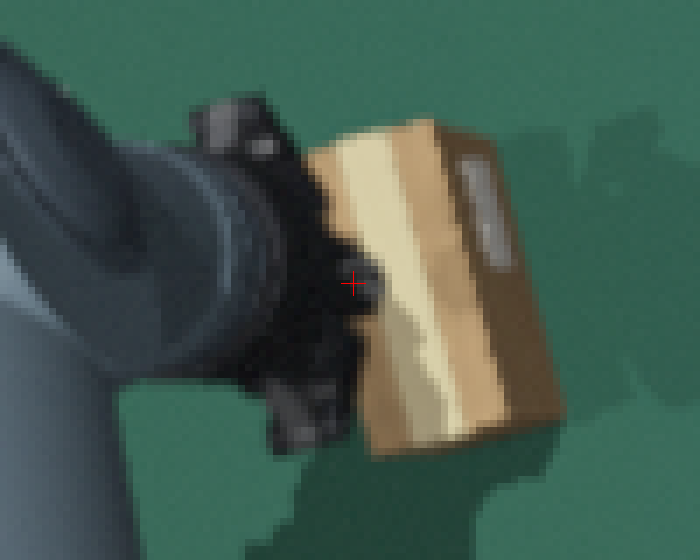

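The top view matches the fingertip to within 1 px, and the scene view to within about 2 px. The remaining spread of about 10 mm lies mostly along the cartons' length. It is inside the grasp clearance of 15 mm per side, and closing the fingers centres the width. I'll lift the left carton now.

```bash
cat > act.py <<'E'
from rig import env, capture
from h import *
import pickle
ZG=38
def fz(n=5):
    a=[]
    for _ in range(n): a.append(env.sense()["force"]); env.dwell(.04)
    return np.mean(a,0)
def st(tag): 
    s=env.sense(); print(tag,"t",round(s["t"],2),"tcp",s["tcp_pos"].round(1),"F",s["force"].round(2),"open",round(s["opening"],1)); return s
def snap(tag,cams=("scene","top")):
    C={n:capture(n) for n in cams}; pickle.dump(C,open(f"c_{tag}.pkl","wb"))
    for n in cams: cv2.imwrite(f"pics/{tag}_{n}.png",C[n]["image"][:,:,::-1])
    return C
def grab(x,y,yaw):
    env.move_ptp([x,y,150],down(yaw)); f0=fz(); 
    env.move_straight([x,y,ZG],velocity=130); st("down")
    env.gripper_close(70); st("closed")
    env.move_straight([x,y,ZG+40],velocity=80); env.dwell(.25); f1=fz(); s=st("up")
    print("weight N",(f0-f1).round(2), (f0-f1)[2]/9.81)
def setdown(x,y):
    env.move_straight([x,y,ZG+8],velocity=80); env.move_straight([x,y,ZG+.5],velocity=25); env.dwell(.1); st("set")
    env.release(); st("rel")
    env.move_straight([x,y,150],velocity=150)
E
python3 - <<'E'
from act import *
env.release()
grab(469,309,15)
snap("liftL")
E
```

```text
down t 7.53 tcp [469.8 309.4  38.8] F [ 0.69 -0.27 -0.31] open 85.4
closed t 7.92 tcp [469.8 310.6  39.4] F [-1.05  1.29  6.48] open 53.4
up t 9.03 tcp [468.9 308.9  77.8] F [-0.56 -0.17 -3.57] open 53.4
weight N [0.5  0.03 3.35] 0.34110454077628394
```

```bash
python3 -c "
import cv2
a=cv2.imread('pics/liftL_scene.png')[80:200,270:400];b=cv2.imread('pics/liftL_top.png')[140:260,50:180]
cv2.imwrite('pics/liftL_z.png',cv2.resize(cv2.hconcat([a,b]),None,fx=3,fy=3,interpolation=0))"
```

```text
(no output)
```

View pics/liftL_z.png

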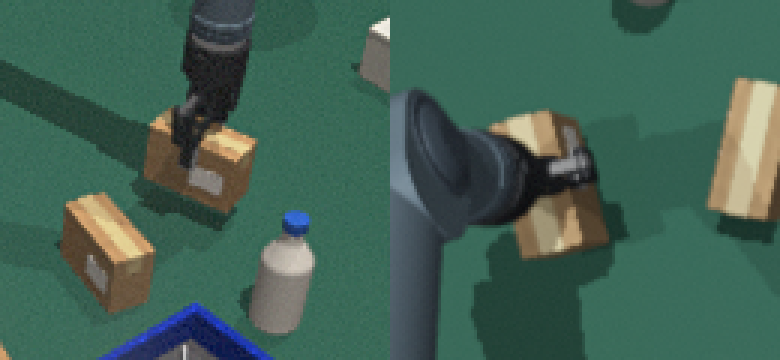

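The left carton is held upright near its middle and weighs about 0.34 kg, so it is light. I'll set it back and do the middle one.

```bash
python3 - <<'E'
from act import *
setdown(469,309)
grab(502,126.5,-12)
snap("liftM")
E
python3 -c "
import cv2
a=cv2.imread('pics/liftM_scene.png')[80:200,240:370];b=cv2.imread('pics/liftM_top.png')[140:260,80:210]
cv2.imwrite('pics/liftM_z.png',cv2.resize(cv2.hconcat([a,b]),None,fx=3,fy=3,interpolation=0))"
```

```text
set t 10.23 tcp [469.7 309.6  39.3] F [-0.86 -0.77  3.74] open 53.1
rel t 10.66 tcp [469.  308.9  38.3] F [-0.39 -1.09  0.59] open 85.3
down t 13.53 tcp [502.8 126.6  38.7] F [-0.7  -0.17 -0.91] open 85.5
closed t 13.93 tcp [503.2 127.6  39.2] F [0.14 1.84 5.96] open 53.4
up t 15.04 tcp [501.9 126.4  77.8] F [-0.04 -1.3  -3.11] open 52.8
weight N [0.15 0.2  3.27] 0.33337865004022377
```

View pics/liftM_z.png

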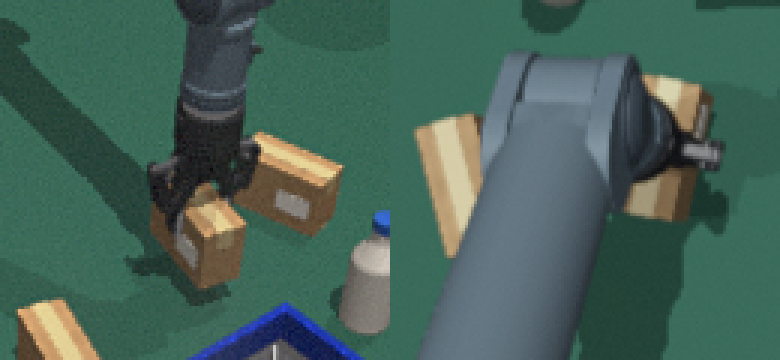

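The middle one weighs about 0.33 kg, so it is light too, and the picture shows it upright. Now the right one.

```bash
python3 - <<'E'
from act import *
setdown(502,126.5)
grab(554,-121,-15)
snap("liftR")
E
python3 -c "
import cv2
a=cv2.imread('pics/liftR_scene.png')[130:250,190:320];b=cv2.imread('pics/liftR_top.png')[110:230,190:320]
cv2.imwrite('pics/liftR_z.png',cv2.resize(cv2.hconcat([a,b]),None,fx=3,fy=3,interpolation=0))"
```

```text
set t 16.24 tcp [502.7 126.8  39.2] F [-1.94  0.94  4.28] open 53.3
rel t 16.67 tcp [502.  126.4  38.4] F [ 0.05  0.39 -0.06] open 85.5
down t 19.77 tcp [ 554.8 -121.4   38.8] F [ 1.05 -0.28  0.81] open 85.4
closed t 20.17 tcp [ 555.7 -118.9   39.4] F [-0.66  3.8   5.16] open 53.4
up t 21.27 tcp [ 553.9 -121.    77.8] F [-0.74  0.27 -6.33] open 53.1
weight N [0.08 0.47 7.2 ] 0.7341222487009603
```

View pics/liftR_z.png

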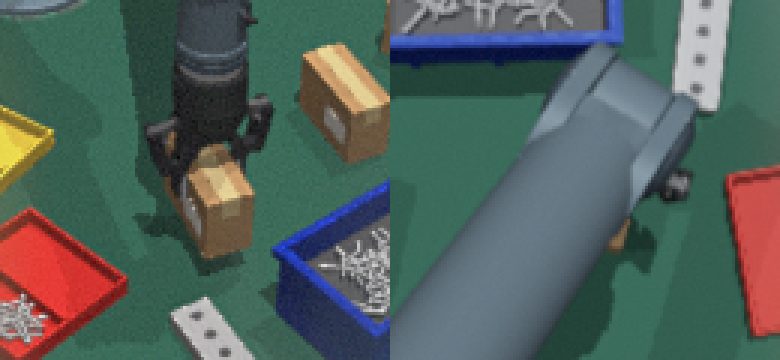

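The right carton weighs 0.73 kg, so it is the full one. I'll set it back, clear the view and measure again. The grasp has now centred its width, so it also checks the camera.

```bash
python3 - <<'E'
from act import *
setdown(554,-121)
env.move_ptp([400,420,230],down(0)); st("away")
snap("clear")
E
cat > m2.py <<'E'
import pickle,sys
from meas import *
C=pickle.load(open(sys.argv[1],"rb"))
T={"top":[(103,203),(171,190),(262,170)],"scene":[(338,133),(307,156),(261,194)]}
U={}
for n in C:
    c=C[n]; c["vth"]={"top":140,"scene":165}[n]; c["amin"]=150
    cs,m=cartons(c); U[n]=[]
    L=[]
    for x in cs:
        mm=np.zeros(m.shape,np.uint8); cv2.drawContours(mm,[x],-1,1,-1); M=cv2.moments(mm,True)
        L.append(((M["m10"]/M["m00"],M["m01"]/M["m00"]),x))
    for t in T[n]:
        u,x=min(L,key=lambda l:np.hypot(l[0][0]-t[0],l[0][1]-t[1])); U[n].append(u)
        q=plane(c,quad(x),80); e=np.diff(np.vstack([q,q[:1]]),axis=0)[:,:2]; l=np.linalg.norm(e,axis=1); k=np.argsort(l)[-2:]
        print(n,np.round(u,1),plane(c,u,80)[0].round(1),"yaw",[((np.degrees(np.arctan2(e[j,1],e[j,0]))+90)%180-90).round(1) for j in k])
for a,b in zip(U["top"],U["scene"]): print("tri",[np.round(v,1) for v in tri(C["top"],a,C["scene"],b)])
E
python3 m2.py c_clear.pkl
```

```text
set t 22.48 tcp [ 555.  -121.2   39.3] F [-0.37  0.68  0.75] open 53.1
rel t 22.9 tcp [ 554.2 -121.1   38.7] F [0.18 0.32 0.13] open 85.6
away t 25.83 tcp [401.3 418.3 229.9] F [ 0.15 -0.5  -0.15] open 85.3
scene [337.7 133.7] [478.2 308.1  80. ] yaw [np.float64(14.1), np.float64(20.2)]
scene [306.4 156.6] [508.3 125.   80. ] yaw [np.float64(-12.5), np.float64(-11.9)]
scene [259.9 194.2] [ 560.7 -122.2   80. ] yaw [np.float64(-15.2), np.float64(-16.1)]
top [104.  202.2] [467.1 303.8  80. ] yaw [np.float64(15.1), np.float64(16.1)]
top [171.8 190.3] [497.9 121.7  80. ] yaw [np.float64(-11.6), np.float64(-12.1)]
top [263.3 170.6] [ 549.9 -125.8   80. ] yaw [np.float64(-16.4), np.float64(-15.9)]
tri [array([470.4, 310.3,  73.1]), np.float64(9.9)]
tri [array([501. , 126.4,  73.8]), np.float64(8.9)]
tri [array([ 553.4, -122.2,   74.2]), np.float64(9.3)]
```

View pics/clear_top.png

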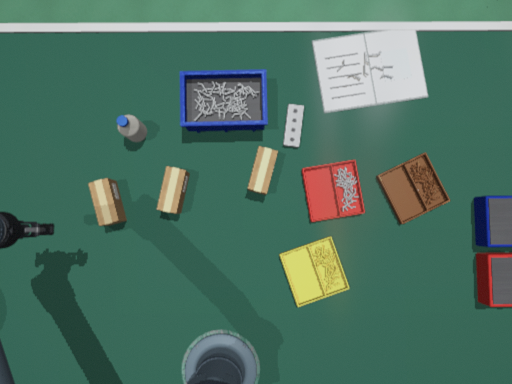

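View pics/clear_scene.png

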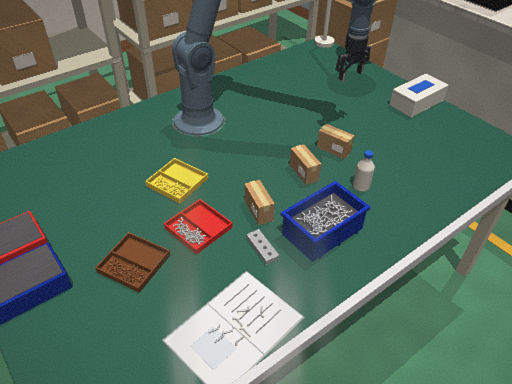

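Everything is back in place: all three cartons stand at their old pixels and the bin, bottle and gauge have not moved. Using the gripped carton widths as a reference, the top camera reads about 5 mm low in y. I'll measure the tray now.

```bash
python3 - <<'E'
import pickle
from meas import *
C=pickle.load(open("c_clear.pkl","rb"))
S=np.array([(200,199.75),(232.25,222.75),(196.6,249.4),(164.4,223.1)])-.5   # far,right,near,left
Tp=np.array([(310.6,222),(302.4,167.6),(355.6,160),(365,212.6)])-.5
for s,t in zip(S,Tp):
    P,e=tri(C["top"],t,C["scene"],s); print(P.round(1),e.round(1))
for n,q in(("scene",S),("top",Tp)):
    P=plane(C[n],q,24); e=np.diff(np.vstack([P,P[:1]]),axis=0); print(n,P.mean(0).round(1),np.linalg.norm(e,axis=1).round(0),np.degrees(np.arctan2(e[:,1],e[:,0])).round(1))
im=C["top"]["image"][150:230,290:375,::-1]; im2=C["scene"]["image"][190:260,155:245,::-1]
cv2.imwrite("pics/tt.png",cv2.resize(im,None,fx=7,fy=7,interpolation=cv2.INTER_CUBIC))
cv2.imwrite("pics/ts.png",cv2.resize(im2,None,fx=8,fy=8,interpolation=cv2.INTER_CUBIC))
E
```

```text
[ 410.8 -258.5   20. ] 0.5
[ 564.9 -236.7   26.6] 0.5
[ 587.2 -386.6   26. ] 4.4
[ 437.2 -410.    26.9] 3.3
scene [ 500.  -322.1   24. ] [151. 151. 153. 149.] [   9.6  -80.7 -171.2   98.4]
top [ 499.7 -323.9   24. ] [156. 153. 152. 156.] [   7.7  -82.2 -171.2   99.3]
```

View pics/tt.png

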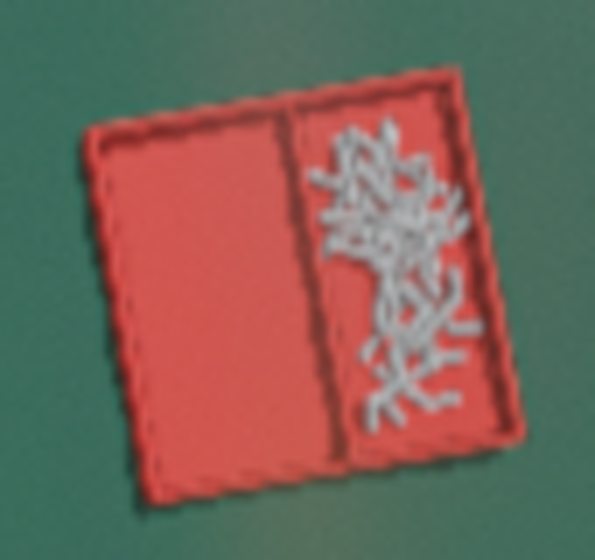

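View pics/ts.png

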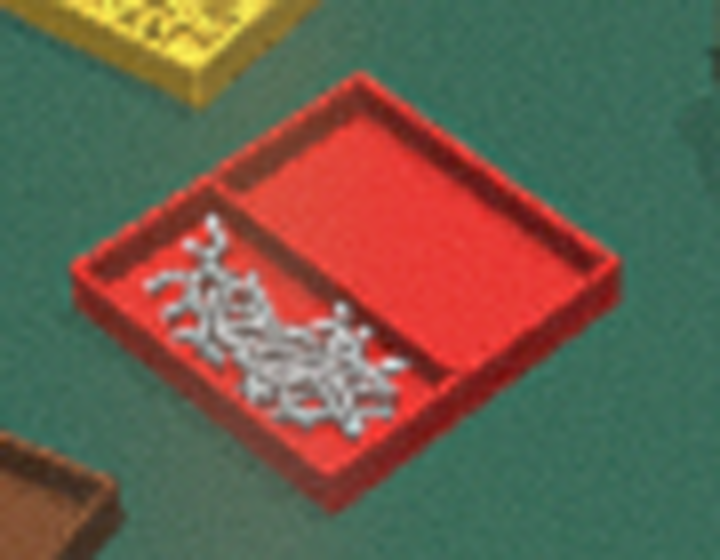

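```bash
python3 - <<'E'
import pickle
from h import *
C=pickle.load(open("c_clear.pkl","rb"))
t=np.array([(100,140),(278,112),(335,465),(155,495)])/7+[290,150]-.5
s=np.array([(360,92),(595,270),(445,378),(225,188)])/8+[155,190]-.5
for n,q in(("top",t),("scene",s)):
    P=plane(C[n],q,24); e=np.diff(np.vstack([P,P[:1]]),axis=0); print(n,P.mean(0).round(1),np.linalg.norm(e,axis=1).round(0),np.degrees(np.arctan2(e[:,1],e[:,0])).round(1))
print([np.round(v,1) for v in tri(C["top"],t.mean(0),C["scene"],s.mean(0))])
from rig import env
for z in (42,100,150): print(env.ik([495,-288,z],down(8.6)))
E
```

```text
top [ 492.1 -288.5   24. ] [ 73. 145.  74. 145.] [ -81.4 -171.9   99.     7.9]
scene [ 497.4 -293.3   24. ] [141.  79. 138.  75.] [   8.1  -81.7 -173.9  100.7]
[array([ 492.4, -289.7,   15.8]), np.float64(0.1)]
[ 0.05835327  0.52271358  0.48241544  1.93357664 -0.34077508  0.76560698
 -0.68607344]
[-0.11980987  0.47608534  0.70496807  1.91801229 -0.39270272  0.88838183
 -0.63752528]
[-0.12709061  0.39252907  0.70490281  1.88690364 -0.30489589  0.97139255
 -0.70592841]
```

```bash
python3 - <<'E'
from act import *
grab(554,-121,-15)
env.move_straight([554,-121,115],velocity=100)
env.move_ptp([495,-288,115],down(8.6)); st("over")
env.move_straight([495,-288,ZG+34],velocity=60); env.dwell(.2); st("hover")
snap("hover")
E
python3 -c "
import cv2
a=cv2.imread('pics/hover_scene.png')[150:265,150:280];b=cv2.imread('pics/hover_top.png')[130:245,270:400]
cv2.imwrite('pics/hover_z.png',cv2.resize(cv2.hconcat([a,b]),None,fx=3,fy=3,interpolation=2))"
```

```text
down t 29.19 tcp [ 554.7 -121.4   38.7] F [-0.33  0.5   0.51] open 85.5
closed t 29.59 tcp [ 554.9 -121.    39. ] F [0.12 1.79 5.26] open 53.1
up t 30.7 tcp [ 553.9 -121.    77.8] F [-0.67  0.85 -7.94] open 53.5
weight N [-0.18  0.48  7.67] 0.7816629889473004
over t 31.96 tcp [ 493.9 -288.1  114.3] F [ 1.5   0.95 -7.46] open 53.2
hover t 33.02 tcp [ 495.4 -288.3   72.5] F [ 0.43  0.24 -7.28] open 53.8
```

View pics/hover_z.png

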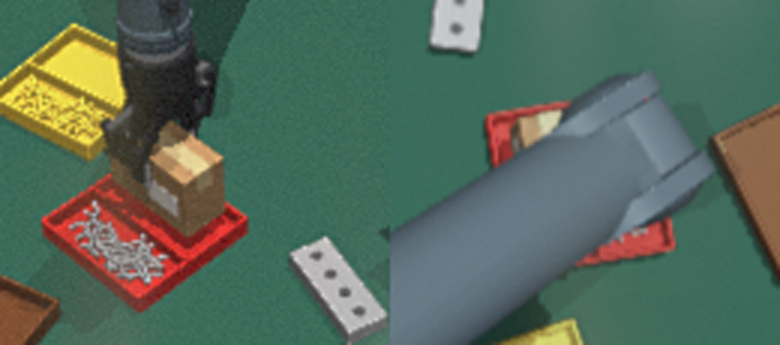

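```bash
python3 - <<'E'
import pickle
from h import *
C=pickle.load(open("c_hover.pkl","rb"))
print(plane(C["scene"],[(212.8,228.5),(224.2,218.5)],34).round(1))
c,s=np.cos(np.radians(8.6)),np.sin(np.radians(8.6))
k=np.array([[495+60*c-s*v,-288+60*s+c*v,34] for v in(-27,27)]);print(k.round(1),proj(C["scene"],k).round(1))
print("top face edge, top cam", proj(C["top"],[[495+60*c-s*v,-288+60*s+c*v,114] for v in(27,-27)]).round(1))
im=C["top"]["image"][155:200,295:345,::-1]; im2=C["scene"]["image"][185:240,185:245,::-1]
a=cv2.resize(im,(500,450),interpolation=0);b=cv2.resize(im2,(491,450),interpolation=0)
cv2.imwrite("pics/hz2.png",cv2.resize(cv2.hconcat([a,b]),None,fx=.8,fy=.8))
E
```

```text
[[ 556.8 -303.1   34. ]
 [ 543.1 -250.5   34. ]]
[[ 558.4 -305.7   34. ]
 [ 550.3 -252.3   34. ]] [[212.4 229.2]
 [225.  220.1]]
top face edge, top cam [[311.6 168.7]
 [331.7 165.5]]
```

View pics/hz2.png

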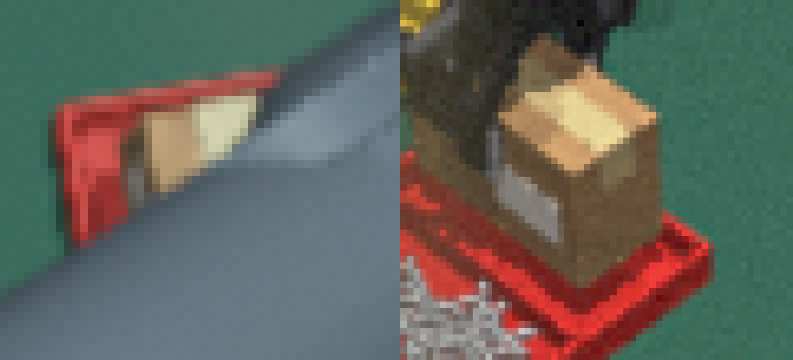

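The carton hovers over the slot, and its bottom corner is within about 2 mm of prediction. The two views' remaining errors in y have opposite signs and are smaller than the 12 mm margin. I'll lower it slowly and watch the force.

```bash
python3 - <<'E'
from act import *
for z in (26,18,12,8):
    env.move_straight([495,-288,ZG+z],velocity=40); s=st(z)
    if s["force"][2]>-1 or np.hypot(*s["force"][:2])>6: print("contact"); break
snap("low",("scene",))
E
python3 -c "
import cv2
a=cv2.imread('pics/low_scene.png')[170:260,150:260]
cv2.imwrite('pics/low_z.png',cv2.resize(a,None,fx=6,fy=6,interpolation=0))"
```

```text
26 t 33.48 tcp [ 494.5 -287.6   63.4] F [-0.76 -0.84 -6.61] open 53.5
18 t 33.83 tcp [ 494.6 -287.7   55.5] F [-0.39  0.62 -6.73] open 53.5
12 t 34.12 tcp [ 494.7 -287.7   49.6] F [ 0.4  -0.55 -7.19] open 53.0
8 t 34.38 tcp [ 494.8 -287.8   45.7] F [-0.87  0.57 -7.37] open 53.3
```

View pics/low_z.png

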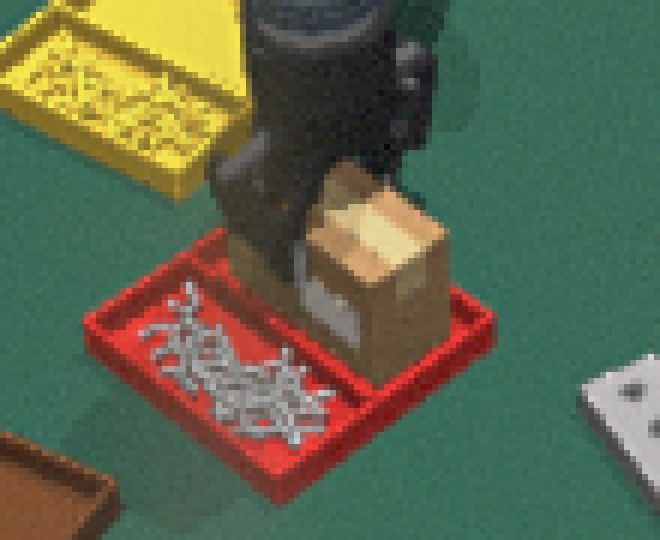

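The carton is inside the slot without touching the walls. I'll set it down and release it.

```bash
python3 - <<'E'
from act import *
for z in (6,5,4,3):
    env.move_straight([495,-288,ZG+z],velocity=20); env.dwell(.15); s=st(z)
    if s["force"][2]>-2.5: break
env.release(); st("rel")
env.move_straight([495,-288,160],velocity=120); st("up")
env.move_ptp([400,350,230],down(0)); env.dwell(.3); st("away")
snap("fin")
E
python3 -c "
import cv2
a=cv2.imread('pics/fin_scene.png')[110:250,150:370];b=cv2.imread('pics/fin_top.png')[140:240,80:380]
cv2.imwrite('pics/fs.png',cv2.resize(a,None,fx=3.5,fy=3.5,interpolation=2));cv2.imwrite('pics/ft.png',cv2.resize(b,None,fx=2.6,fy=2.6,interpolation=2))"
```

```text
6 t 34.83 tcp [ 495. -288.   44.] F [ 0.94 -0.93 -7.72] open 53.3
5 t 35.23 tcp [ 495.1 -288.1   43.1] F [-0.56 -1.27 -7.19] open 53.3
4 t 35.62 tcp [ 495.1 -288.1   43. ] F [-3.45  3.7   6.15] open 53.4
rel t 36.05 tcp [ 495.4 -288.3   42.1] F [0.37 0.25 0.2 ] open 85.6
up t 37.18 tcp [ 494.5 -287.4  159.1] F [-0.7  -0.73 -0.8 ] open 85.5
away t 39.8 tcp [400.3 349.6 230. ] F [-0.27  0.37  0.68] open 85.4
```

View pics/fs.png

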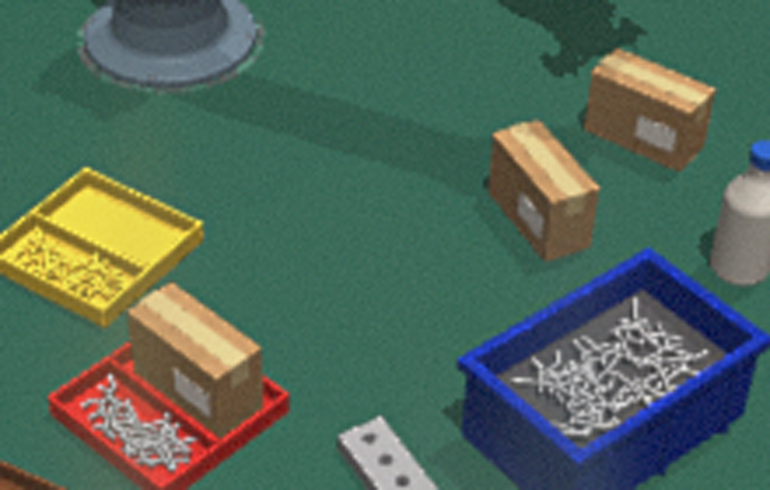

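View pics/ft.png

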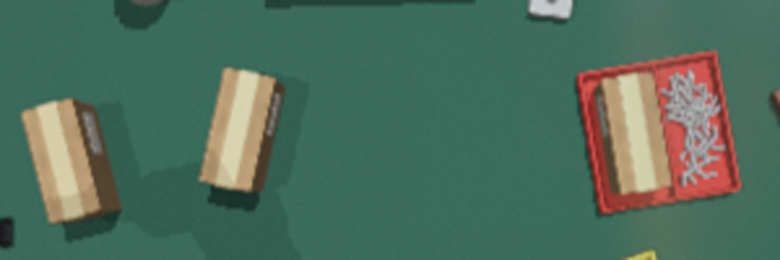

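```bash
python3 - <<'E'
import pickle
from meas import *
C=pickle.load(open("c_fin.pkl","rb")); U={}
for n,t,v in(("top",(323,190),140),("scene",(206,202),165)):
    c=C[n];c["vth"]=v;c["amin"]=150
    x=min(cartons(c)[0],key=lambda x:np.hypot(*(x.mean(0)[0]-t))); q=quad(x); U[n]=q.mean(0)
    P=plane(c,q,84); e=np.diff(np.vstack([P,P[:1]]),axis=0); print(n,q.mean(0),P.mean(0).round(1),np.linalg.norm(e,axis=1).round(0),np.degrees(np.arctan2(e[:,1],e[:,0])).round(1))
print(tri(C["top"],U["top"],C["scene"],U["scene"]))
from rig import env
env.job_done(); print(env.sense()["t"])
E
```

```text
top [325.5 191.5] [ 491.9 -292.9   84. ] [ 52. 121.  53. 126.] [  95.6    9.4  -78.5 -171.2]
scene [206.   204.75] [ 499.7 -288.    84. ] [ 53. 113.  54. 123.] [ -87.5 -170.1  103.1    9.5]
(array([ 494.57373012, -289.70956693,   80.32461231]), np.float64(9.31110632450576))
the job is handed in; nothing more can be done
the job is handed in; nothing more can be done
```

I lifted all three cartons from left to right and set each one back where it stood. They weighed about 0.34 kg, 0.33 kg and 0.73–0.78 kg, so the right one is the full carton. I then put it in the free slot of the red tray and handed the job in, about 40 s in on the robot's clock.

**Last checks:**
- **Full carton:** it stands upright in the slot at about (495, -290) mm, in line with the slot to within about 1°. I measured the slot centre at about (495, -288) mm. The force on the tool turned from -7 N to +6 N when the carton touched down, as expected for contact with the tray floor.
- **Light cartons and bystanders:** in the last pictures both light cartons stand upright in their places. The bin and bottle look undisturbed, as does the part of the gauge block in view.

**What disagreed:**
- **Carton tops:** the two camera views differed by a steady 9 mm or so. They put the tops about 4–7 mm too low: 74 mm instead of 80 on the bench, and 80 instead of 84 in the tray.
- **Slot centre:** the two views differed by 5 mm in both x and y.
- **How I handled it:** both were within the clearances, so I relied on the gripper to centre each carton's width, on checks against the robot's own fingertips, and on the picture taken with the carton low in the slot.

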